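# Lay out the calibration set at the inspection bench

## Robot

A 6-joint arm with a two-finger parallel gripper is mounted at the origin on the work surface. World frame = base frame: x ahead of the robot, y to its left, z up, the work surface at z = 0. Lengths are in m, angles in degrees, forces in N, time in s.
With the tool pointing down it reaches from about 0.375 to 0.9 m from the base axis. Payload 3.1 kg.
Tool frame: the origin (TCP) lies on the centre line of the jaws, within the pads' length; the fingertips stand 22 mm ahead of it and the grasp point (between the pads) lies 3 mm ahead of it; z points along the fingers, y is the line along which they close (so a half turn about z gives the same grasp; the last joint's range is limited). The gripper opens to 87 mm and grips with 3 to 60 N. Pads are 19 mm wide; open, the fingers measure 117 mm over their backs; the gripper's body (75 mm by 190 mm) begins 51 mm behind the grasp point.
Start: joints at [-75.143, 30.224, 82.088, -0, 67.689, -10.227], TCP at [0.265, -0.566, 0.245] pointing down, gripper open.
Joint ranges: [-176.69, 176.69], [-43.24, 126.21], [12.49, 139.97], [-82, 262], [0, 151.66], [-163.58, 163.58]. Speed limits (degrees/s): [159.86, 159.86, 180, 180, 180, 180].

## Interface

Orientations are given as a 3x3 rotation matrix whose columns are the frame's x, y, z axes.
In Python, from rig import * gives the robot as it stands.
- The arm moves only by the shell command python3 -m jog 'ROWS'. ROWS is text: rows parted by semicolons, each of 7 numbers parted by spaces: the shift along the tool's x, y, z in mm, then the turn, a rotation vector about the tool's x, y, z in rad, then the finger opening in mm, from 0 to 87. In form: tx ty tz ax ay az fingers; .... A call has 1 to 12 rows; each row shifts and turns the commanded pose from where the row before left it, along the tool's axes as they then stand; what a row does not reach is not made up. A row lasts 1/8 s, in which the tool goes at most 62.5 mm and 10.7 degrees, less where a joint would pass 70% of its speed; a pose out of reach is approached as far as the arm can. A call with a gripper value outside its range is refused whole. The fingers move at their own pace and stop on an object; the grip force is fixed at half the most. Time passes only in rows, so rows that do not move let the fingers close. It gives the time, the measured TCP pose, the force, the opening and the grip force at its end, in the units of the state.
- read_state(): the state, without advancing time (a new reading comes with each control period).
- capture(name): name is "scene" or "top"; returns a dict with "color" (400x640x3 uint8, red, green, blue), "camera_matrix" (3x3 intrinsics, pixels), "R" (3x3) and "t" (3): a world point X has camera coordinates R X + t. Camera axes: x right, y down, z forward; pixel columns grow to the right and rows downward; lengths in m; the calibration is good to about 2 mm. A picture is of the moment at which its call begins. There is no depth.
- hand_in(): hands the job in; it is judged then, once.
Trained networks look in the newest picture that a camera, given by its name, has taken for a name from the list of things; names that differ only in an ending like _2 or _b are one class to them, and where a whole thing is asked for, a point or a joint stands for the part that bears it (a point fixed in the world has none). Each returns a list of dicts, best first, with "conf" (0 to 1); they miss things now and then, are a little off and sometimes report something else, mostly with a low value. They report only what shows in the picture. A call takes as long as a camera call. They do not tell look-alikes from the thing itself.
- find_in(camera, target): "at" ([x, y, z] in m, in world coordinates, good to about 4 mm: the middle of the surface that is visible of it).
- trace(camera, target): "pixels" (400x640 bool, what is visible of it).
- place_of(camera, target): "at" ([x, y, z] in m, in world coordinates, good to about 4 mm: a listed point, or the origin of a listed thing).
The state is a dict: "time_s": time; "joint_positions": joint angles; "qvel": joint speeds; "tau": joint torques, N m; "position": TCP position; "tcp_rot": TCP orientation; "force": force on the tool from outside, world axes, zero at the start; "moment": the same for the moment, N m; "opening": opening from 0.0 (shut) to 1.0 (fully open); "grasp_force": force on a finger pad.
Only numpy, scipy, OpenCV 4.12 (cv2) and the standard library are available. Lean on these libraries where they do the work, as an engineer would, in place of code of your own. Each camera call takes 0.05 s, during which the arm holds its last target. There are 200 camera calls.

## Task

Set up the inspection bench for a calibration check: put the round steel riser in the marked circle at the middle of the lit stage and the square reference flat centred on top of the riser. Then park the three lens barrels standing upright in the three circles of the grey mat, each centred in its circle, in order of height: the tallest at the end nearer the stage, the lowest at the far end and the middle one between them. Set everything down gently, without dropping it, and leave the bottle, the plastic case and the brass ring undisturbed.

Things in the scene. Friction and masses are not known exactly. Their poses are not given: they have to be found in the camera images.
- stage: Fixed low inspection stage: black base 120 x 120 mm with a lit white top plate 110 x 110 mm whose face is 22 mm above the bench; a thin black circle of 72 mm diameter marks its centre; two small knobs stick out 30 mm on its +x side, below the plate. Origin: under its centre at bench height, z up.
- mat: Fixed thin grey parking mat 80 mm (its x) x 270 mm (its y), top 4 mm above the bench, with three white circle outlines of 62 mm diameter in a row along its y axis: at y = -85, 0 and +85 mm from its origin. Origin: centre of its underside. It lies to the left or the right of the stage, so one of its ends is clearly nearer the stage.
- riser: Plain round steel riser disc, 56 mm diameter, 22 mm high, flat top with a thin engraved ring. Origin: centre of its underside; z up its axis.
- flat: Reference flat: square aluminium mount 42 x 42 x 18 mm high with a round dark mirror (32 mm) in its top face. Origin: centre of its underside; x and y square to its sides, z up out of the mirror.
- tall_lens: The tallest of three standing round steel lens barrels with a dark glass lens on top: 70 mm high, 34 mm diameter up to 52 mm, then a cone to 20 mm diameter at the top. Origin: centre of its underside; z up its axis.
- mid_lens: The middle-height lens barrel: 46 mm high, 40 mm diameter up to 34 mm, then a cone to 26 mm at the top. Origin: centre of its underside; z up its axis.
- low_lens: The lowest lens barrel: 28 mm high, 46 mm diameter up to 23 mm, then a bevel to 36 mm at the top. Origin: centre of its underside; z up its axis.
- bottle: Bystander: small amber bottle with black cap, 32 mm diameter, 70 mm high, loose. Origin: centre of its underside.
- case: Bystander: closed grey and white plastic case, 36 x 58 x 24 mm high, loose. Origin: centre of its underside; its long side along y.
- collar: Bystander: plain brass ring, 40 mm outside, 24 mm hole, 14 mm high, loose. Origin: centre of its underside.
There are look-alikes about, which are no part of the job. Leave any brown, orange or turquoise look-alike of the riser alone.

How it is judged:
By the outcome, as a careful person would: the job done as asked, in the order asked, and still so for the second after the job is handed in, with the robot touching nothing.
It also fails if it takes over 109 s, if anything falls off the work surface, if the arm or the gripper's body presses on something with over 40 N, if the wrist force passes 120 N, or if a joint passes its speed limit or range.

## Working session

There is one attempt and no reset: what is moved stays moved. The work goes in short steps, Python scripts to look and compute and a shell command to move; the robot and the scene stay as the last step left them, time stands still between calls to the robot, and variables do not carry over. Pictures are saved under pics/ and viewed, at most 14 in all, crops included, and the job is handed in when it is done.

```bash
mkdir -p pics; ls
cat > h.py <<'E'
from rig import *
import numpy as np, cv2
def shot(cam,name=None):
    c=capture(cam)
    if name: cv2.imwrite(f"pics/{name}.png",c["color"][...,::-1])
    return c
def proj(c,X):
    p=c["camera_matrix"]@(c["R"]@np.array(X,float)+c["t"]); return p[:2]/p[2]
def ray(c,uv,z):
    d=c["R"].T@np.linalg.inv(c["camera_matrix"])@np.array([uv[0],uv[1],1.]); o=-c["R"].T@c["t"]
    return o+d*(z-o[2])/d[2]
E
python3 - <<'E'
from h import *
np.set_printoptions(precision=3,suppress=True)
for cam in ("scene","top"):
    c=shot(cam,cam+"0"); print(cam,"cam pos",-c["R"].T@c["t"])
    for n in "stage mat riser flat tall_lens mid_lens low_lens bottle case collar".split():
        print(n,[(np.round(d["at"],3).tolist(),round(d["conf"],2),proj(c,d["at"]).round().tolist()) for d in place_of(cam,n)[:5]])
s=read_state();print(s["tcp_rot"],s["position"],s["time_s"])
E
```

```text
pics
scene cam pos [ 1.264 -0.218  0.641]
stage [([0.595, 0.148, 0.005], 0.7, [388.0, 244.0])]
mat [([0.593, -0.174, 0.001], 0.94, [238.0, 276.0]), ([0.384, 0.229, 0.003], 0.69, [383.0, 187.0])]
riser [([0.261, 0.22, -0.0], 0.87, [362.0, 165.0]), ([0.334, 0.106, 0.0], 0.74, [331.0, 185.0]), ([0.472, 0.298, 0.001], 0.69, [424.0, 202.0]), ([0.381, 0.232, 0.004], 0.56, [384.0, 185.0])]
flat [([0.438, 0.127, 0.004], 0.62, [353.0, 205.0])]
tall_lens [([0.393, -0.237, -0.002], 0.74, [197.0, 224.0])]
mid_lens [([0.371, 0.329, -0.002], 0.83, [416.0, 179.0]), ([0.59, -0.173, 0.004], 0.31, [238.0, 274.0])]
low_lens [([0.383, -0.326, -0.006], 0.71, [156.0, 230.0])]
bottle [([0.446, 0.003, -0.0], 0.89, [304.0, 218.0])]
case [([0.418, -0.111, 0.001], 0.85, [253.0, 219.0])]
collar [([0.489, 0.391, -0.001], 0.53, [462.0, 199.0])]
top cam pos [0.338 0.038 0.909]
stage [([0.596, 0.144, 0.002], 0.65, [278.0, 136.0])]
mat [([0.591, -0.169, 0.001], 0.79, [409.0, 138.0]), ([0.39, -0.234, 0.001], 0.4, [439.0, 221.0])]
riser [([0.385, 0.228, -0.001], 0.74, [242.0, 223.0]), ([0.265, 0.22, 0.001], 0.62, [244.0, 275.0]), ([0.33, 0.106, -0.0], 0.62, [293.0, 247.0]), ([0.474, 0.301, 0.002], 0.61, [212.0, 186.0]), ([0.424, -0.111, -0.0], 0.45, [386.0, 207.0])]
flat [([0.437, 0.122, -0.0], 0.54, [287.0, 202.0])]
tall_lens [([0.39, -0.239, 0.001], 0.76, [441.0, 222.0])]
mid_lens [([0.371, 0.326, 0.001], 0.7, [200.0, 229.0])]
low_lens [([0.387, -0.322, 0.003], 0.59, [477.0, 223.0]), ([0.596, 0.143, 0.002], 0.41, [279.0, 136.0])]
bottle [([0.452, 0.002, 0.0], 0.46, [338.0, 195.0])]
case [([0.42, -0.115, 0.001], 0.74, [388.0, 209.0])]
collar [([0.486, 0.392, 0.0], 0.54, [174.0, 181.0])]
[[ 0.906  0.424  0.   ]
 [ 0.424 -0.906 -0.   ]
 [-0.     0.    -1.   ]] [ 0.265 -0.566  0.245] 1.1
```

View pics/top0.png

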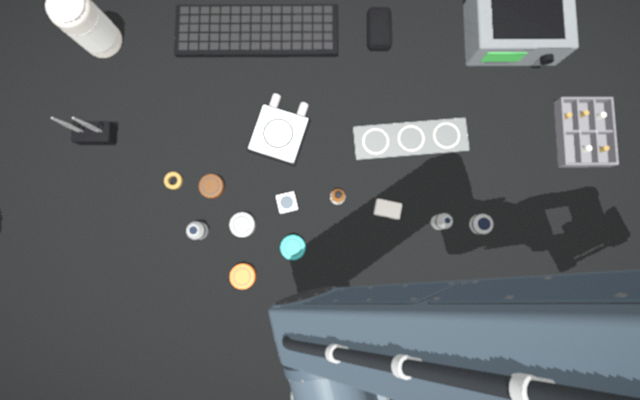

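View pics/scene0.png

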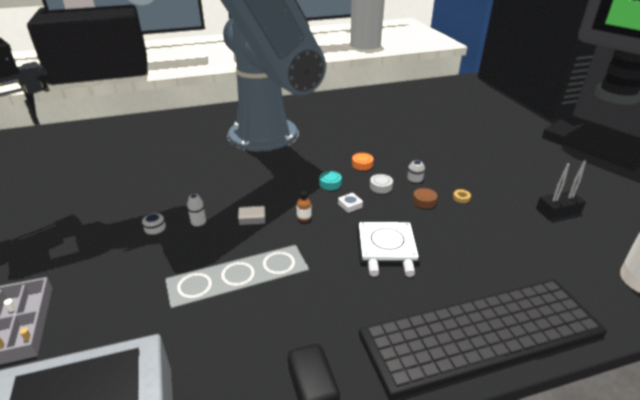

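Top view: the riser candidates are silver (242,225), brown (211,186), turquoise (292,247) and orange (242,277). Only the silver one fits plain steel. The lenses are tall (441,222), low (481,224) and mid (196,231). The mat is at (411,138) with its +y end nearer the stage at (278,134). Next I'll confirm the riser in one crop and measure by fitting silhouettes.

```bash
cat > m.py <<'E'
from h import *
from scipy.optimize import least_squares
np.set_printoptions(precision=4,suppress=True)
D=dict(riser=[(0,28),(22,28)],tall_lens=[(0,17),(52,17),(70,10)],mid_lens=[(0,20),(34,20),(46,13)],low_lens=[(0,23),(23,23),(28,18)],
 bottle=[(0,16),(50,16),(70,9)],collar=[(0,20),(14,20)])
a=np.linspace(0,2*np.pi,48,endpoint=False)
def pts(n,yaw=0):
    if n=="flat" or n=="case":
        w,l,h=(21,21,18) if n=="flat" else (18,29,24)
        P=np.array([[sx*w,sy*l,z] for sx in(-1,1) for sy in(-1,1) for z in(0,h)],float)/1e3
        c,s=np.cos(yaw),np.sin(yaw); return P@np.array([[c,-s,0],[s,c,0],[0,0,1]]).T
    return np.concatenate([np.c_[r*np.cos(a),r*np.sin(a),0*a+z] for z,r in D[n]])/1e3
def hull(c,P):
    uv=np.array([proj(c,p) for p in P],np.float32); return cv2.convexHull(uv)[:,0]
def cen(h):
    m=cv2.moments(h); return np.array([m["m10"],m["m01"]])/m["m00"]
def mask(cam,n,c,x0,z):
    best=None
    for d in trace(cam,n):
        k,lab,st,ce=cv2.connectedComponentsWithStats(d["pixels"].astype(np.uint8))
        for i in range(1,k):
            e=np.linalg.norm(ce[i]-cen(hull(c,pts(n)+np.r_[x0,z])))
            if e<12 and st[i,4]>30 and (best is None or e<best[0]): best=(e,ce[i],lab==i,st[i,4])
    return best
def locate(n,x0,z=0,cams=("top","scene"),C=None):
    """origin xy per camera from silhouette centroid"""
    out={}
    for cam in cams:
        c=(C or {}).get(cam) or shot(cam); b=mask(cam,n,c,x0,z)
        if b is None: out[cam]=None; continue
        f=lambda q:cen(hull(c,pts(n)+np.r_[q,z]))-b[1]
        q=least_squares(f,x0,x_scale=.01,diff_step=1e-3).x
        out[cam]=(q,int(b[3]),int(cv2.contourArea(hull(c,pts(n)+np.r_[q,z]))),b[2])
    return out
def show(n,x0,z=0,**k):
    o=locate(n,x0,z,**k)
    for cam,v in o.items(): print(n,cam,None if v is None else (v[0],v[1],v[2]))
    return o
E
python3 - <<'E'
from m import *
C={k:shot(k) for k in("top","scene")}
X=dict(riser=(.384,.229),flat=(.437,.125),tall_lens=(.391,-.238),mid_lens=(.371,.327),low_lens=(.386,-.324),bottle=(.449,.002),case=(.419,-.113),collar=(.488,.391))
for n,x in X.items():
    o=show(n,x,C=C)
    if n in("flat","case"):
        for cam in o:
            if o[cam]:
                ys,xs=np.nonzero(o[cam][3]); h=cv2.convexHull(np.c_[xs,ys].astype(np.float32))[:,0]
                best=[]
                for yaw in np.radians(np.arange(-45 if n=="flat" else -90,45 if n=="flat" else 90,3)):
                    m=np.zeros((400,640),np.uint8); cv2.fillConvexPoly(m,np.round(hull(C[cam],pts(n,yaw)+np.r_[o[cam][0],0])*16).astype(int),1,shift=4)
                    best.append(((m.astype(bool)^o[cam][3]).sum(),np.degrees(yaw)))
                print(cam,"yaw",sorted(best)[:4])
# circles: ellipse fits
for cam,c in C.items():
    g=cv2.cvtColor(c["color"],cv2.COLOR_RGB2GRAY)
    for nm,x,z,R in [("stage",(.595,.146),.022,36)]+[("mat%d"%k,(.592,-.172+k*.085),.004,31) for k in(-1,0,1)]:
        p=np.array(proj(c,[*x,z])); s=3; r=70
        for it in range(6):  # refine: radial edge search in plane, dark/bright ring
            th=np.linspace(0,2*np.pi,90,endpoint=False); rr=np.arange(R-9,R+9,.5)/1e3; E=[]
            for t in th:
                uv=np.array([proj(c,[x[0]+q*np.cos(t),x[1]+q*np.sin(t),z]) for q in rr],np.float32)
                v=cv2.remap(g,uv[None,:,0],uv[None,:,1],cv2.INTER_LINEAR)[0].astype(float)
                w=np.clip((v-np.median(v))*(-1 if nm=="stage" else 1)-8,0,None)
                if w.sum()>0:E.append(((w*rr).sum()/w.sum(),t))
            E=np.array(E); f=lambda q:np.hypot(E[:,0]*np.cos(E[:,1])-q[0],E[:,0]*np.sin(E[:,1])-q[1])-q[2]
            q=least_squares(f,[0,0,R/1e3],loss="soft_l1",f_scale=.001).x; x=(x[0]+q[0],x[1]+q[1])
        print(nm,cam,np.array(x),"R",q[2]*1e3,"rms",np.std(f(q))*1e3)
T=C["top"]["color"][140:300,150:330];S=C["scene"]["color"][130:230,290:480]
a=cv2.resize(T,(675,600)); b=cv2.resize(S,(0,0),fx=3,fy=3)
cv2.imwrite("pics/crop.png",cv2.resize(np.vstack([cv2.resize(T,(570,506)),b]),(400,565))[...,::-1])
E
```

```text
riser top (array([0.3832, 0.2239]), 471, 503)
riser scene (array([0.3794, 0.2234]), 394, 374)
flat top (array([0.4347, 0.1203]), 324, 347)
flat scene (array([0.4322, 0.1221]), 296, 320)
top yaw [(np.int64(55), np.float64(14.999999999999998)), (np.int64(60), np.float64(18.0)), (np.int64(61), np.float64(6.000000000000001)), (np.int64(61), np.float64(9.0))]
scene yaw [(np.int64(59), np.float64(6.000000000000001)), (np.int64(66), np.float64(0.0)), (np.int64(67), np.float64(-3.0000000000000004)), (np.int64(67), np.float64(14.999999999999998))]
tall_lens top None
tall_lens scene (array([ 0.3858, -0.2321]), 469, 450)
mid_lens top (array([0.369 , 0.3264]), 305, 318)
mid_lens scene (array([0.3674, 0.3266]), 290, 305)
low_lens top (array([ 0.3847, -0.327 ]), 417, 393)
low_lens scene (array([ 0.3811, -0.3292]), 384, 390)
bottle top (array([0.4469, 0.0035]), 141, 190)
bottle scene (array([0.4464, 0.0025]), 328, 393)
case top (array([ 0.4199, -0.1129]), 407, 436)
case scene (array([ 0.4175, -0.114 ]), 454, 469)
top yaw [(np.int64(77), np.float64(-18.0)), (np.int64(78), np.float64(-14.999999999999
[... 266 characters left out ...]
loat64(-6.000000000000001))]
collar top (array([0.4874, 0.3916]), 207, 262)
collar scene (array([0.4847, 0.3904]), 186, 203)
stage top [0.5972 0.1436] R 33.91262322315733 rms 0.3882997168306304
mat-1 top [ 0.5965 -0.2572] R 29.373382389829235 rms 0.12611983874930377
mat0 top [ 0.5895 -0.1725] R 29.38242291823385 rms 0.14187790346916201
mat1 top [ 0.5824 -0.0877] R 29.361452591770764 rms 0.12801921057039944
stage scene [0.5943 0.1431] R 34.03716414324621 rms 0.2785171013513214
mat-1 scene [ 0.5932 -0.2588] R 29.521434171668552 rms 0.13722613618516644
mat0 scene [ 0.5863 -0.1738] R 29.5075370835459 rms 0.15784426755033915
mat1 scene [ 0.5793 -0.0888] R 29.46412285787289 rms 0.14139329981642784
```

View pics/crop.png

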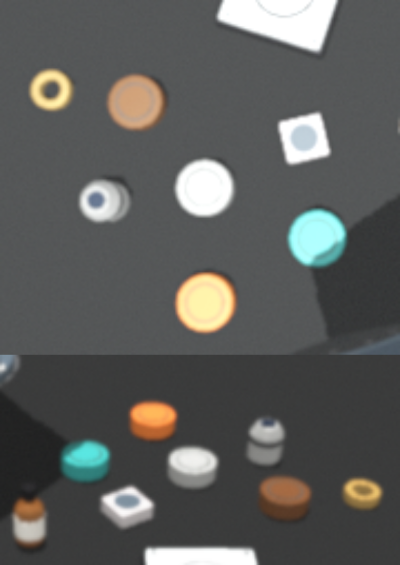

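The crop confirms it: the silver disc in the middle, (242,225) in the top image, is the steel riser, and the others are brown, turquoise and orange. The calibration offset between the cameras is about 3 mm, so I'm using the average of both.

```bash
cat > plan.py <<'E'
import sys; from h import *
# plan.py x y z(mm) [yaw of tool y deg]: remaining turn, then shift in tool axes after the turn
s=read_state(); R=np.array(s["tcp_rot"]); p=np.array(s["position"])*1e3; v=[float(a) for a in sys.argv[1:]]
yaw=np.degrees(np.arctan2(R[1,1],R[0,1])); az=0
if len(v)>3: az=-np.radians((v[3]-yaw+90)%180-90)
c,q=np.cos(az),np.sin(az); R2=R@np.array([[c,-q,0],[q,c,0],[0,0,1]])
print("pos",p.round(1),"yaw",round(yaw,1),"tiltz",R[:,2].round(4),"turn az",round(az,4),"shift",(R2.T@(np.array(v[:3])-p)).round(1),"t",s["time_s"],"F",np.round(s["force"],1),"open",round(s["opening"]*87,1),"j6",round(s["joint_positions"][5],1))
E
python3 -m jog '34 -30 4 0 0 0 87;34 -30 4 0 0 0 87;34 -30 4 0 0 0 87;34 -30 4 0 0 0 87;34 -30 4 0 0 0 87;34 -30 4 0 0 0 87;34 -30 4 0 0 0 87;34 -30 4 0 0 0 87;34 -30 4 0 0 0 87;34 -30 4 0 0 0 87'; python3 plan.py 381 223.7 120 -65
```

```text
time_s: 3.25
position: [0.4465, -0.149, 0.2047]
tcp_rot: [[0.906, 0.424, 0.001], [0.424, -0.906, -0.001], [0.001, 0.001, -1.0]]
force: [0.5, -0.1, -0.1]
opening: 1.001
grasp_force: 0.0
pos [ 446.5 -149.   204.7] yaw -64.9 tiltz [ 9.e-04 -6.e-04 -1.e+00] turn az 0.0012 shift [  98.1 -365.5   84.5] t 3.25 F [ 0.5 -0.1 -0.1] open 87.1 j6 32.8
```

```bash
python3 -m jog '12 -45 10 0 0 0 87;12 -46 10 0 0 0 87;12 -46 10 0 0 0 87;12 -46 10 0 0 0 87;12 -46 11 0 0 0 87;12 -46 11 0 0 0 87;13 -45 11 0 0 0 87;13 -45 11 0 0 0 87;0 0 0 0 0 0 87'; python3 plan.py 381 223.7 25 -65
python3 - <<'E'
from m import *
show("tall_lens",(.388,-.236));show("riser",(.381,.224),cams=("scene",))
show("low_lens",(.384,-.326));show("bottle",(.447,.003),cams=("scene",))
E
```

```text
time_s: 4.38
position: [0.379, 0.2243, 0.1201]
tcp_rot: [[0.903, 0.429, -0.0], [0.429, -0.903, 0.0], [-0.0, -0.0, -1.0]]
force: [-0.2, -0.7, 0.5]
opening: 0.999
grasp_force: 0.0
pos [379.  224.3 120.1] yaw -64.6 tiltz [-4.e-04  1.e-04 -1.e+00] turn az 0.0071 shift [ 1.6  1.5 95.1] t 4.375 F [-0.2 -0.7  0.5] open 86.9 j6 80.6
tall_lens top (array([ 0.3901, -0.2315]), 272, 282)
tall_lens scene (array([ 0.3841, -0.2318]), 396, 448)
riser scene None
low_lens top (array([ 0.3851, -0.3281]), 390, 394)
low_lens scene (array([ 0.3812, -0.3289]), 376, 390)
bottle scene (array([0.4472, 0.0018]), 358, 393)
```

```bash
python3 -m jog '1.5 1.5 30 0 0 0 87;0 0 30 0 0 0 87;0 0 20 0 0 0 87;0 0 10 0 0 0 87;0 0 4 0 0 0 87;0 0 0 0 0 0 87;0 0 0 0 0 0 75;0 0 0 0 0 0 65;0 0 0 0 0 0 58;0 0 0 0 0 0 52;0 0 0 0 0 0 45;0 0 0 0 0 0 45'; python3 plan.py 381 223.7 26 -65
```

```text
time_s: 6.48
position: [0.3816, 0.2214, 0.0267]
tcp_rot: [[0.906, 0.424, -0.0], [0.424, -0.906, 0.0], [0.0, -0.0, -1.0]]
force: [-1.2, 3.7, 3.9]
opening: 0.636
grasp_force: 30.0
pos [381.6 221.4  26.7] yaw -64.9 tiltz [-0.e+00  2.e-04 -1.e+00] turn az 0.0011 shift [ 0.4 -2.3  0.7] t 6.475 F [-1.2  3.7  3.9] open 55.3 j6 80.4
```

```bash
python3 -m jog '0 0 -10 0 0 0 45;0 0 -20 0 0 0 45;0 0 -30 0 0 0 45;0 0 -30 0 0 0 45;0 0 0 0 0 0 45'; python3 plan.py 595.8 143.4 75 -65
```

```text
time_s: 7.1
position: [0.383, 0.2214, 0.1182]
tcp_rot: [[0.906, 0.424, 0.005], [0.424, -0.906, 0.001], [0.005, 0.001, -1.0]]
force: [0.3, -0.4, -4.0]
opening: 0.633
grasp_force: 30.0
pos [383.  221.4 118.2] yaw -64.9 tiltz [ 0.0046  0.001  -1.    ] turn az 0.0016 shift [159.7 160.6  44.1] t 7.1 F [ 0.3 -0.4 -4. ] open 55.0 j6 80.4
```

```bash
python3 -m jog '20 20 0 0 0 0 45;28 28 0 0 0 0 45;28 28 3 0 0 0 45;28 28 8 0 0 0 45;28 28 12 0 0 0 45;20 20 12 0 0 0 45;8 8 8 0 0 0 45;0 0 0 0 0 0 45;0 0 0 0 0 0 45'; python3 plan.py 595.8 143.4 49.5 -65
python3 - <<'E'
from m import *
show("riser",(.596,.143),.048)
E
```

```text
time_s: 8.22
position: [0.5925, 0.1446, 0.0731]
tcp_rot: [[0.905, 0.425, -0.003], [0.425, -0.905, -0.0], [-0.003, -0.001, -1.0]]
force: [0.5, -0.4, -4.2]
opening: 0.636
grasp_force: 30.0
pos [592.5 144.6  73.1] yaw -64.9 tiltz [-3.e-03 -1.e-04 -1.e+00] turn az 0.0022 shift [ 2.5  2.5 23.6] t 8.225 F [ 0.5 -0.4 -4.2] open 55.4 j6 68.1
riser top None
riser scene (array([0.5999, 0.1507]), 401, 596)
```

```bash
python3 -m jog '2.5 2.5 10 0 0 0 45;0 0 8 0 0 0 45;0 0 3 0 0 0 45;0 0 1 0 0 0 45;0 0 1 0 0 0 45;0 0 0 0 0 0 45;0 0 0 0 0 0 45'; python3 plan.py 595.8 143.4 48.7 -65
```

```text
time_s: 9.3
position: [0.5979, 0.143, 0.0508]
tcp_rot: [[0.906, 0.424, 0.0], [0.424, -0.906, 0.0], [0.0, 0.0, -1.0]]
force: [0.1, -0.3, -4.2]
opening: 0.633
grasp_force: 30.0
pos [597.9 143.   50.8] yaw -64.9 tiltz [ 4.e-04  0.e+00 -1.e+00] turn az 0.0014 shift [-1.8 -1.3  2. ] t 9.3 F [ 0.1 -0.3 -4.2] open 55.1 j6 68.0
```

```bash
python3 -m jog '-1.8 -1.3 0.7 0 0 0 45;0 0 0.7 0 0 0 45;0 0 0 0 0 0 45;0 0 0 0 0 0 45'; python3 plan.py 595.8 143.4 48.7 -65
```

```text
time_s: 9.8
position: [0.5957, 0.1434, 0.0492]
tcp_rot: [[0.906, 0.424, 0.0], [0.424, -0.906, 0.0], [0.0, 0.0, -1.0]]
force: [0.0, 0.4, -2.7]
opening: 0.635
grasp_force: 30.0
pos [595.7 143.4  49.2] yaw -64.9 tiltz [ 1.e-04  0.e+00 -1.e+00] turn az 0.0015 shift [0.1 0.  0.5] t 9.8 F [ 0.   0.4 -2.7] open 55.3 j6 68.0
```

```bash
python3 -m jog '0 0 0.5 0 0 0 45;0 0 0 0 0 0 45;0 0 0 0 0 0 55;0 0 0 0 0 0 60;0 0 0 0 0 0 66;0 0 0 0 0 0 75;0 0 0 0 0 0 75;0 0 0 0 0 0 75;0 0 -15 0 0 0 75;0 0 -40 0 0 0 75;0 0 -40 0 0 0 75;0 0 0 0 0 0 75'; python3 plan.py 433.5 121 140 -75
```

```text
time_s: 11.3
position: [0.5985, 0.1436, 0.1483]
tcp_rot: [[0.906, 0.424, 0.009], [0.424, -0.906, 0.001], [0.009, 0.003, -1.0]]
force: [-0.5, 0.1, 0.4]
opening: 0.859
grasp_force: 0.0
pos [598.5 143.6 148.3] yaw -64.9 tiltz [ 9.3e-03  6.0e-04 -1.0e+00] turn az 0.1761 shift [-165.3  -20.9    6.8] t 11.3 F [-0.5  0.1  0.4] open 74.7 j6 68.0
```

```bash
python3 -m jog '0 0 0 0 0 0.17 75;-25 -3 2 0 0 0 75;-35 -4.5 2 0 0 0 75;-40 -5 0 0 0 0 75;-40 -5 0 0 0 0 75;-24 -3 0 0 0 0 75;0 0 0 0 0 0 75;0 0 0 0 0 0 75'; python3 plan.py 433.5 121 140 -75
python3 - <<'E'
from m import *
o=show("riser",(.596,.143),.022); show("stage",(0,0)) if 0 else None
c=shot("top"); d=shot("scene")
a=cv2.resize(c["color"][80:240,220:360],(525,600)); cv2.imwrite("pics/r1.png",a[...,::-1])
E
```

```text
time_s: 12.3
position: [0.4339, 0.1198, 0.1399]
tcp_rot: [[0.964, 0.264, 0.003], [0.264, -0.964, 0.0], [0.003, 0.001, -1.0]]
force: [-0.1, -0.2, -0.4]
opening: 0.862
grasp_force: 0.0
pos [433.9 119.8 139.9] yaw -74.7 tiltz [ 2.6e-03  1.0e-04 -1.0e+00] turn az 0.0058 shift [-0.1 -1.3 -0.1] t 12.3 F [-0.1 -0.2 -0.4] open 75.0 j6 75.8
riser top (array([0.6031, 0.1448]), 416, 514)
riser scene (array([0.5953, 0.1445]), 496, 580)
```

View pics/r1.png

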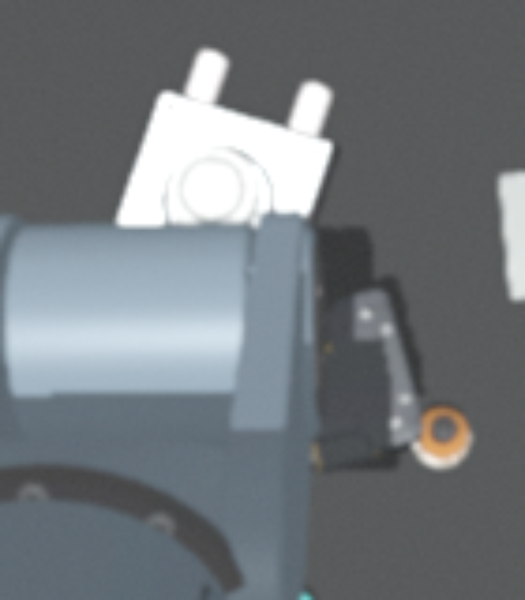

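```bash
python3 -m jog '0 -1.3 30 0 0 0 75;0 0 40 0 0 0 75;0 0 28 0 0 0 75;0 0 11 0 0 0 75;0 0 4 0 0 0 75;0 0 0 0 0 0 75;0 0 0 0 0 0 65;0 0 0 0 0 0 55;0 0 0 0 0 0 46;0 0 0 0 0 0 40;0 0 0 0 0 0 33;0 0 0 0 0 0 33'; python3 plan.py 433.5 121 26 -75
```

```text
time_s: 14.1
position: [0.4318, 0.121, 0.0268]
tcp_rot: [[0.964, 0.265, 0.0], [0.265, -0.964, -0.0], [0.0, 0.0, -1.0]]
force: [0.0, 0.4, 3.4]
opening: 0.48
grasp_force: 29.8
pos [431.8 121.   26.8] yaw -74.7 tiltz [ 2.e-04 -0.e+00 -1.e+00] turn az 0.0061 shift [1.7 0.4 0.8] t 14.1 F [0.  0.4 3.4] open 41.7 j6 76.0
```

```bash
python3 -m jog '0 0 -10 0 0 0 33;0 0 -30 0 0 0 33;0 0 -40 0 0 0 33;-10 0 -40 0 0 0 33;-15 15 -20 0 0 0 33;0 20 0 0 0 0 33;0 0 0 0 0 0 33;0 0 0 0 0 0 33'; python3 plan.py 596 143 140 -75
python3 - <<'E'
from m import *
C={k:shot(k) for k in("top","scene")}
show("riser",(.596,.143),.022,C=C)
im=[]
for k,(u,v) in dict(top=(278,136),scene=(388,242)).items():
    c=C[k]; s=7; w,h=40,40
    a=cv2.resize(c["color"][v-h:v+h,u-w:u+w],None,fx=s/2*2,fy=s,interpolation=cv2.INTER_CUBIC)
    x={"top":(.5972,.1436),"scene":(.5943,.1431)}[k]
    th=np.linspace(0,2*np.pi,60)
    for z,r,col in((.022,.034,(255,0,0)),(.044,.028,(0,200,0))):
        P=np.array([(proj(c,[x[0]+r*np.cos(t),x[1]+r*np.sin(t),z])-[u-w,v-h]+.5)*s for t in th]).astype(np.int32); cv2.polylines(a,[P],True,col,1)
    im.append(a)
cv2.imwrite("pics/r2.png",cv2.resize(np.hstack(im),(800,400))[...,::-1])
E
```

```text
time_s: 15.1
position: [0.4163, 0.0809, 0.1666]
tcp_rot: [[0.964, 0.264, -0.001], [0.264, -0.964, 0.0], [-0.001, -0.001, -1.0]]
force: [0.1, 0.7, -1.4]
opening: 0.484
grasp_force: 29.8
pos [416.3  80.9 166.6] yaw -74.7 tiltz [-1.e-03  3.e-04 -1.e+00] turn az 0.0056 shift [189.6 -13.5  26.5] t 15.1 F [ 0.1  0.7 -1.4] open 42.1 j6 70.5
riser top None
riser scene (array([0.5961, 0.144 ]), 545, 581)
```

View pics/r2.png

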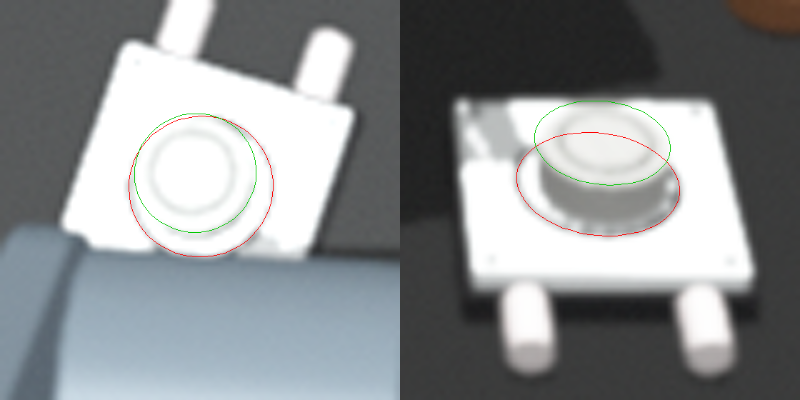

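```bash
python3 -m jog '20 -1 0 0 0 0 33;30 -2 5 0 0 0 33;36 -3 10 0 0 0 33;36 -3 15 0 0 0 33;36 -3 15 0 0 0 33;20 -1.5 15 0 0 0 33;10 0 15 0 0 0 33;0 0 10 0 0 0 33;0 0 0 0 0 0 33;0 0 0 0 0 0 33'; python3 plan.py 594.5 143.4 72 -75
```

```text
time_s: 16.55
position: [0.594, 0.1432, 0.082]
tcp_rot: [[0.964, 0.264, -0.0], [0.264, -0.964, -0.0], [-0.0, -0.0, -1.0]]
force: [0.4, -0.6, -0.2]
opening: 0.479
grasp_force: 29.8
pos [594.  143.2  82. ] yaw -74.7 tiltz [-4.e-04 -0.e+00 -1.e+00] turn az 0.0058 shift [ 0.6 -0.1 10. ] t 16.55 F [ 0.4 -0.6 -0.2] open 41.7 j6 77.8
```

```bash
python3 -m jog '0.6 0 6 0 0 0 33;0 0 3 0 0 0 33;0 0 1 0 0 0 33;0 0 0 0 0 0 33;0 0 0 0 0 0 33'; python3 plan.py 594.5 143.4 70.8 -75;python3 -m jog '0 0 0.6 0 0 0 33;0 0 0.4 0 0 0 33;0 0 0 0 0 0 33;0 0 0 0 0 0 33'; python3 plan.py 594.5 143.4 70.8 -75
```

```text
time_s: 17.18
position: [0.5953, 0.1435, 0.0717]
tcp_rot: [[0.964, 0.265, 0.0], [0.265, -0.964, 0.0], [0.0, 0.0, -1.0]]
force: [-0.2, 0.7, -1.2]
opening: 0.478
grasp_force: 29.8
pos [595.3 143.5  71.7] yaw -74.7 tiltz [ 2.e-04  0.e+00 -1.e+00] turn az 0.006 shift [-0.8 -0.1  0.9] t 17.175 F [-0.2  0.7 -1.2] open 41.6 j6 77.8
time_s: 17.68
position: [0.5952, 0.1435, 0.0708]
tcp_rot: [[0.964, 0.265, 0.0], [0.265, -0.964, -0.0], [0.0, 0.0, -1.0]]
force: [0.2, 0.3, 0.6]
opening: 0.48
grasp_force: 29.8
pos [595.2 143.5  70.8] yaw -74.7 tiltz [ 2.e-04 -0.e+00 -1.e+00] turn az 0.006 shift [-0.7 -0.   0. ] t 17.675 F [0.2 0.3 0.6] open 41.8 j6 77.8
```

```bash
python3 -m jog '0 0 0.4 0 0 0 33;0 0 0 0 0 0 40;0 0 0 0 0 0 46;0 0 0 0 0 0 52;0 0 0 0 0 0 60;0 0 0 0 0 0 70;0 0 0 0 0 0 80;0 0 -10 0 0 0 80;0 0 -30 0 0 0 80;0 0 -40 0 0 0 80;0 0 -30 0 0 0 80'; python3 plan.py 440 -250 160 -85
```

```text
time_s: 19.05
position: [0.5957, 0.1436, 0.1827]
tcp_rot: [[0.964, 0.265, 0.002], [0.265, -0.964, 0.0], [0.002, 0.001, -1.0]]
force: [0.4, -0.7, -0.0]
opening: 0.918
grasp_force: 0.0
pos [595.7 143.6 182.7] yaw -74.7 tiltz [ 2.4e-03  1.0e-04 -1.0e+00] turn az 0.1806 shift [-189.5  378.5   22.3] t 19.05 F [ 0.4 -0.7 -0. ] open 79.8 j6 77.8
```

```bash
python3 -m jog '-15 20 1 0 0 0 80;-25 34 2 0 0 0 80;-27 36 3 0 0 0 80;-27 36 3 0 0 0 80;-27 36 3 0 0 0 80;-27 36 3 0 0 0 80;-27 36 3 0 0 0 80;-27 36 2 0 0 0 80;-27 36 2 0 0 0 80;-25 32 0 0 0 0 80'; python3 -m jog '0 0 0 0 0 -0.175 80;0 0 0 0 0 -0.175 80;0 0 0 0 0 -0.175 80;0 0 0 0 0 -0.175 80;0 0 0 0 0 -0.175 80;0 0 0 0 0 -0.175 80;0 0 0 0 0 -0.175 80;0 0 0 0 0 -0.17 80;0 0 0 0 0 0 80'; python3 plan.py 383 -328.5 100 4.75
python3 - <<'E'
from m import *
C={k:shot(k) for k in("top","scene")}
show("riser",(.596,.143),.022,C=C);show("flat",(.596,.143),.044,C=C)
im=[]
for k,(u,v) in dict(top=(278,136),scene=(388,236)).items():
    c=C[k]; s=10; w,h=40,40
    a=cv2.resize(c["color"][v-h:v+h,u-w:u+w],None,fx=s,fy=s,interpolation=cv2.INTER_CUBIC)
    x={"top":(.5972,.1436),"scene":(.5943,.1431)}[k]
    th=np.linspace(0,2*np.pi,60)
    P=[(.034*np.cos(t),.034*np.sin(t),.022) for t in th]; Q=[(.028*np.cos(t),.028*np.sin(t),.044) for t in th];M=[(.016*np.cos(t),.016*np.sin(t),.062) for t in th]
    for L,col in((P,(255,0,0)),(Q,(0,200,0)),(M,(255,255,0))):
        uv=np.array([(proj(c,np.r_[x,0]+q)-[u-w,v-h]+.5)*s for q in L]).astype(np.int32); cv2.polylines(a,[uv],True,col,1)
    im.append(a)
cv2.imwrite("pics/r3.png",cv2.resize(np.hstack(im),(800,400))[...,::-1])
E
```

```text
time_s: 20.3
position: [0.4392, -0.2513, 0.1589]
tcp_rot: [[0.964, 0.264, 0.001], [0.264, -0.964, -0.001], [0.001, 0.001, -1.0]]
force: [0.6, -0.1, 0.4]
opening: 0.919
grasp_force: 0.0
time_s: 21.42
position: [0.4399, -0.2498, 0.1589]
tcp_rot: [[-0.09, 0.996, 0.001], [0.996, 0.09, -0.001], [-0.001, 0.001, -1.0]]
force: [0.3, 0.3, 0.3]
opening: 0.914
grasp_force: 0.0
pos [ 439.9 -249.8  158.9] yaw 5.2 tiltz [ 8.e-04 -7.e-04 -1.e+00] turn az 0.0071 shift [-73.7 -63.2  58.9] t 21.425 F [0.3 0.3 0.3] open 79.6 j6 -47.4
riser top (array([0.5854, 0.1387]), 138, 513)
riser scene (array([0.6104, 0.1346]), 319, 600)
flat top (array([0.5993, 0.1439]), 380, 393)
flat scene (array([0.5953, 0.1438]), 440, 449)
```

View pics/r3.png

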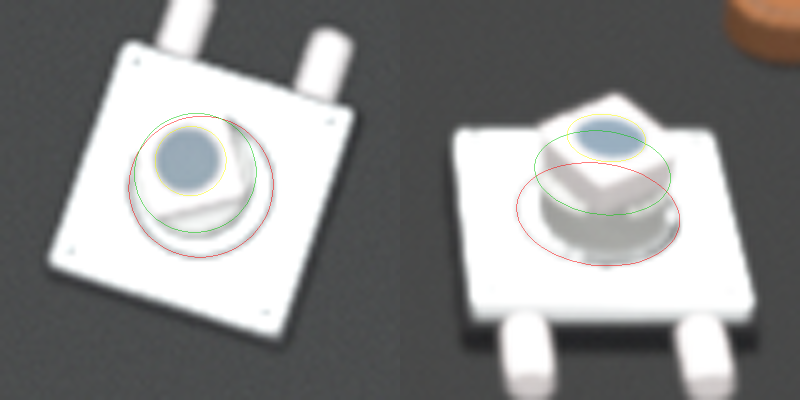

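The riser and flat are centred to about 1 mm: the mirror is at (188,160) against an expected (190,158) in the top crop. Next is the low lens.

```bash
python3 -m jog '-25 -20 10 0 0 0 80;-30 -25 15 0 0 0 80;-19 -18 15 0 0 0 80;0 0 18 0 0 0 80;0 0 0 0 0 0 80;0 0 0 0 0 0 80'; python3 plan.py 383.1 -328.5 28 5.2
```

```text
time_s: 22.48
position: [0.384, -0.329, 0.1006]
tcp_rot: [[-0.092, 0.996, 0.0], [0.996, 0.092, -0.0], [-0.0, 0.0, -1.0]]
force: [-0.0, 0.3, -0.8]
opening: 0.92
grasp_force: 0.0
pos [ 384.  -329.   100.6] yaw 5.3 tiltz [ 2.e-04 -2.e-04 -1.e+00] turn az 0.0013 shift [ 0.6 -0.9 72.6] t 22.475 F [-0.   0.3 -0.8] open 80.0 j6 -58.6
```

```bash
python3 -m jog '0 0 30 0 0 0 80;0 0 25 0 0 0 80;0 0 11 0 0 0 80;0 0 6 0 0 0 80;0 0 0 0 0 0 80;0 0 0 0 0 0 68;0 0 0 0 0 0 58;0 0 0 0 0 0 50;0 0 0 0 0 0 44;0 0 0 0 0 0 38;0 0 0 0 0 0 38;0 0 0 0 0 0 38'; python3 plan.py 383.1 -328.5 28 5.2
```

```text
time_s: 23.98
position: [0.3838, -0.3292, 0.0284]
tcp_rot: [[-0.092, 0.996, 0.0], [0.996, 0.092, -0.0], [-0.0, 0.0, -1.0]]
force: [0.0, 0.7, 1.9]
opening: 0.518
grasp_force: 30.0
pos [ 383.8 -329.2   28.4] yaw 5.3 tiltz [ 2.e-04 -2.e-04 -1.e+00] turn az 0.0012 shift [ 0.7 -0.7  0.4] t 23.975 F [0.  0.7 1.9] open 45.1 j6 -58.6
```

```bash
python3 -m jog '0 0 -10 0 0 0 38;0 0 -30 0 0 0 38;0 0 -40 0 0 0 38;10 35 0 0 0 0 38;12 48 0 0 0 0 38;12 50 0 0 0 0 38;10 50 15 0 0 0 38;6 25 20 0 0 0 38;0 6 20 0 0 0 38;0 0 10 0 0 0 38;0 0 0 0 0 0 38;0 0 0 0 0 0 38'; python3 plan.py 594.9 -258.5 33 5.2
```

```text
time_s: 25.48
position: [0.5915, -0.2605, 0.0438]
tcp_rot: [[-0.091, 0.996, 0.0], [0.996, 0.091, -0.0], [-0.0, 0.0, -1.0]]
force: [-0.0, -0.7, -0.4]
opening: 0.516
grasp_force: 30.0
pos [ 591.5 -260.5   43.8] yaw 5.2 tiltz [ 1.e-04 -2.e-04 -1.e+00] turn az -0.0001 shift [ 1.7  3.5 10.8] t 25.475 F [-0.  -0.7 -0.4] open 44.9 j6 -38.8
```

```bash
python3 -m jog '1.7 3.5 5 0 0 0 38;0 0 4 0 0 0 38;0 0 1 0 0 0 38;0 0 0 0 0 0 38;0 0 0 0 0 0 38'; python3 plan.py 594.9 -258.5 32.4 5.2;python3 -m jog '0 0 0.5 0 0 0 38;0 0 0.4 0 0 0 38;0 0 0 0 0 0 38;0 0 0 0 0 0 38'; python3 plan.py 594.9 -258.5 32.4 5.2
```

```text
time_s: 26.1
position: [0.5956, -0.2577, 0.0333]
tcp_rot: [[-0.092, 0.996, 0.0], [0.996, 0.092, -0.0], [-0.0, 0.0, -1.0]]
force: [-0.1, 0.5, -0.4]
opening: 0.518
grasp_force: 30.0
pos [ 595.6 -257.7   33.3] yaw 5.3 tiltz [ 1.e-04 -1.e-04 -1.e+00] turn az 0.0013 shift [-0.8 -0.8  0.9] t 26.1 F [-0.1  0.5 -0.4] open 45.0 j6 -38.5
time_s: 26.6
position: [0.5956, -0.2576, 0.0324]
tcp_rot: [[-0.092, 0.996, 0.0], [0.996, 0.092, -0.0], [-0.0, 0.0, -1.0]]
force: [-0.5, 0.7, 0.1]
opening: 0.519
grasp_force: 30.0
pos [ 595.6 -257.6   32.4] yaw 5.3 tiltz [ 1.e-04 -1.e-04 -1.e+00] turn az 0.0012 shift [-0.8 -0.8  0. ] t 26.6 F [-0.5  0.7  0.1] open 45.1 j6 -38.5
```

```bash
python3 -m jog '-0.8 -0.8 -0.6 0 0 0 38;0 0 0 0 0 0 38;0 0 0.6 0 0 0 38;0 0 0.4 0 0 0 38;0 0 0 0 0 0 38';python3 plan.py 594.9 -258.5 32.4 5.2; python3 -m jog '0 0 0 0 0 0 44;0 0 0 0 0 0 49;0 0 0 0 0 0 56;0 0 0 0 0 0 66;0 0 0 0 0 0 80;0 0 0 0 0 0 80;0 0 -15 0 0 0 80;0 0 -40 0 0 0 80;0 0 -40 0 0 0 80;0 0 -30 0 0 0 80'; python3 plan.py 450 100 160 5.2
```

```text
time_s: 27.22
position: [0.5948, -0.2586, 0.0324]
tcp_rot: [[-0.092, 0.996, 0.0], [0.996, 0.092, -0.0], [-0.0, 0.0, -1.0]]
force: [-1.3, 1.6, 4.0]
opening: 0.521
grasp_force: 30.0
pos [ 594.8 -258.6   32.4] yaw 5.3 tiltz [ 1.e-04 -2.e-04 -1.e+00] turn az 0.0013 shift [ 0.1  0.1 -0. ] t 27.225 F [-1.3  1.6  4. ] open 45.3 j6 -38.6
time_s: 28.48
position: [0.5955, -0.2589, 0.1601]
tcp_rot: [[-0.092, 0.996, 0.003], [0.996, 0.092, -0.002], [-0.002, 0.003, -1.0]]
force: [-0.2, -0.3, 0.2]
opening: 0.917
grasp_force: 0.0
pos [ 595.5 -258.9  160.1] yaw 5.3 tiltz [ 0.0027 -0.0018 -1.    ] turn az 0.0013 shift [ 370.6 -112.4   -0.9] t 28.475 F [-0.2 -0.3  0.2] open 79.8 j6 -38.6
```

```bash
python3 -m jog '30 -9 0 0 0 0 80;42 -13 0 0 0 0 80;46 -14 0 0 0 0 80;46 -14 0 0 0 0 80;46 -14 0 0 0 0 80;46 -14 0 0 0 0 80;46 -14 0 0 0 0 80;42 -12 0 0 0 0 80;26 -8 0 0 0 0 80;0 0 0 0 0 0 80'; python3 plan.py 368.2 326.5 100 5.2;  python3 - <<'E'
from m import *
C={k:shot(k) for k in("top","scene")}
show("low_lens",(.595,-.258),.004,C=C);show("mid_lens",(.3682,.3265),C=C);show("tall_lens",(.387,-.2316),C=C)
E
```

```text
time_s: 29.72
position: [0.4485, 0.101, 0.1579]
tcp_rot: [[-0.095, 0.995, 0.001], [0.995, 0.095, -0.0], [-0.0, 0.001, -1.0]]
force: [0.7, -0.8, 0.5]
opening: 0.919
grasp_force: 0.0
pos [448.5 101.  157.9] yaw 5.5 tiltz [ 7.e-04 -0.e+00 -1.e+00] turn az 0.0047 shift [231.8 -59.6  57.8] t 29.725 F [ 0.7 -0.8  0.5] open 80.0 j6 -6.7
low_lens top (array([ 0.5957, -0.2579]), 367, 373)
low_lens scene (array([ 0.5912, -0.2579]), 542, 544)
mid_lens top None
mid_lens scene (array([0.3679, 0.3269]), 320, 305)
tall_lens top (array([ 0.3901, -0.233 ]), 293, 282)
tall_lens scene (array([ 0.3848, -0.2324]), 416, 449)
```

```bash
python3 -m jog '30 -8 0 0 0 0 80;45 -11 5 0 0 0 80;46 -12 10 0 0 0 80;46 -12 12 0 0 0 80;42 -11 15 0 0 0 80;23 -6 15 0 0 0 80;0 0 0 0 0 0 80;0 0 0 0 0 0 80'; python3 plan.py 368.2 326.6 32 5.2
```

```text
time_s: 31.12
position: [0.3687, 0.3246, 0.1001]
tcp_rot: [[-0.091, 0.996, 0.0], [0.996, 0.091, -0.0], [-0.0, 0.0, -1.0]]
force: [0.4, -1.3, 0.9]
opening: 0.921
grasp_force: 0.0
pos [368.7 324.6 100.1] yaw 5.2 tiltz [ 0.e+00 -2.e-04 -1.e+00] turn az 0.0008 shift [ 2.  -0.3 68.1] t 31.125 F [ 0.4 -1.3  0.9] open 80.1 j6 23.1
```

```bash
python3 -m jog '2 0 30 0 0 0 80;0 0 22 0 0 0 80;0 0 11 0 0 0 80;0 0 5 0 0 0 80;0 0 0 0 0 0 80;0 0 0 0 0 0 66;0 0 0 0 0 0 55;0 0 0 0 0 0 46;0 0 0 0 0 0 39;0 0 0 0 0 0 32;0 0 0 0 0 0 32;0 0 0 0 0 0 32'; python3 plan.py 368.2 326.6 32 5.2
```

```text
time_s: 32.62
position: [0.3683, 0.3273, 0.032]
tcp_rot: [[-0.092, 0.996, 0.0], [0.996, 0.092, 0.0], [0.0, 0.001, -1.0]]
force: [0.5, 0.6, 1.0]
opening: 0.451
grasp_force: 30.0
pos [368.3 327.3  32. ] yaw 5.3 tiltz [ 5.e-04  3.e-04 -1.e+00] turn az 0.0012 shift [-0.7 -0.1  0. ] t 32.625 F [0.5 0.6 1. ] open 39.3 j6 23.3
```

```bash
python3 -m jog '0 0 -10 0 0 0 32;0 0 -30 0 0 0 32;0 0 -40 0 0 0 32;-20 7 -25 0 0 0 32;-35 12 0 0 0 0 32;-44 15 0 0 0 0 32;-48 16 0 0 0 0 32;-48 16 0 0 0 0 32;-48 16 0 0 0 0 32;-48 16 0 0 0 0 32;-48 16 0 0 0 0 32;-48 16 0 0 0 0 32'; python3 -m jog '-48 16 0 0 0 0 32;-43 14 5 0 0 0 32;-25 8 15 0 0 0 32;-10 4 20 0 0 0 32;0 0 25 0 0 0 32;0 0 15 0 0 0 32;0 0 0 0 0 0 32;0 0 0 0 0 0 32'; python3 plan.py 587.9 -172.5 37 5.2
```

```text
time_s: 34.12
position: [0.533, -0.0477, 0.1372]
tcp_rot: [[-0.091, 0.996, -0.001], [0.996, 0.091, 0.0], [0.0, -0.001, -1.0]]
force: [0.6, -0.1, -1.8]
opening: 0.448
grasp_force: 30.0
time_s: 35.12
position: [0.5868, -0.1675, 0.0574]
tcp_rot: [[-0.093, 0.996, 0.001], [0.996, 0.093, -0.0], [-0.0, 0.001, -1.0]]
force: [-0.2, -0.0, -1.4]
opening: 0.449
grasp_force: 30.0
pos [ 586.8 -167.5   57.4] yaw 5.3 tiltz [ 6.e-04 -3.e-04 -1.e+00] turn az 0.002 shift [-5.1  0.6 20.4] t 35.125 F [-0.2 -0.  -1.4] open 39.1 j6 -31.7
```

```bash
python3 -m jog '-5 0.5 10 0 0 0 32;0 0 8 0 0 0 32;0 0 2 0 0 0 32;0 0 0 0 0 0 32;0 0 0 0 0 0 32'; python3 plan.py 587.9 -172.5 36 5.2
```

```text
time_s: 35.75
position: [0.5875, -0.1729, 0.0371]
tcp_rot: [[-0.092, 0.996, 0.0], [0.996, 0.092, -0.0], [-0.0, 0.0, -1.0]]
force: [0.3, -0.6, -1.2]
opening: 0.445
grasp_force: 30.0
pos [ 587.5 -172.9   37.1] yaw 5.3 tiltz [ 2.e-04 -1.e-04 -1.e+00] turn az 0.0012 shift [0.3 0.4 1.1] t 35.75 F [ 0.3 -0.6 -1.2] open 38.7 j6 -32.1
```

```bash
python3 -m jog '0.3 0.5 0.5 0 0 0 32;0 0 0.4 0 0 0 32;0 0 0.3 0 0 0 32;0 0 0 0 0 0 32'; python3 plan.py 587.9 -172.5 36 5.2; python3 -m jog '0 0 0.2 0 0 0 32;0 0 0 0 0 0 38;0 0 0 0 0 0 43;0 0 0 0 0 0 50;0 0 0 0 0 0 60;0 0 0 0 0 0 72;0 0 0 0 0 0 72;0 0 -15 0 0 0 72;0 0 -40 0 0 0 72;0 0 -40 0 0 0 72;0 0 -20 0 0 0 72;0 0 0 0 0 0 72'; python3 plan.py 387 -232.2 140 5.2
```

```text
time_s: 36.25
position: [0.588, -0.1725, 0.0361]
tcp_rot: [[-0.092, 0.996, 0.0], [0.996, 0.092, -0.0], [-0.0, 0.0, -1.0]]
force: [-0.3, 0.4, 1.3]
opening: 0.446
grasp_force: 30.0
pos [ 588.  -172.5   36.1] yaw 5.3 tiltz [ 3.e-04 -1.e-04 -1.e+00] turn az 0.0012 shift [-0.  -0.1  0.1] t 36.25 F [-0.3  0.4  1.3] open 38.8 j6 -32.1
time_s: 37.75
position: [0.5893, -0.1731, 0.1535]
tcp_rot: [[-0.092, 0.996, 0.005], [0.996, 0.092, -0.003], [-0.003, 0.005, -1.0]]
force: [-0.3, -0.0, -0.7]
opening: 0.823
grasp_force: 0.0
pos [ 589.3 -173.1  153.5] yaw 5.3 tiltz [ 0.0051 -0.0026 -1.    ] turn az 0.0014 shift [ -40.5 -206.9   12.6] t 37.75 F [-0.3 -0.  -0.7] open 71.6 j6 -32.1
```

```bash
python3 -m jog '-5 -25 0 0 0 0 72;-8 -40 2 0 0 0 72;-9 -45 3 0 0 0 72;-9 -45 4 0 0 0 72;-7 -35 4 0 0 0 72;-3 -17 0 0 0 0 72;0 0 0 0 0 0 72;0 0 0 0 0 0 72'; python3 plan.py 387.3 -232.2 38 5.2
python3 - <<'E'
from m import *
C={k:shot(k) for k in("top","scene")}
show("mid_lens",(.588,-.173),.004,C=C);show("low_lens",(.595,-.258),.004,C=C)
E
```

```text
time_s: 38.75
position: [0.3868, -0.2327, 0.1377]
tcp_rot: [[-0.092, 0.996, 0.001], [0.996, 0.092, -0.001], [-0.001, 0.001, -1.0]]
force: [0.4, -0.2, 0.5]
opening: 0.827
grasp_force: 0.0
pos [ 386.8 -232.7  137.7] yaw 5.3 tiltz [ 0.0014 -0.0011 -1.    ] turn az 0.0016 shift [ 0.6  0.4 99.7] t 38.75 F [ 0.4 -0.2  0.5] open 72.0 j6 -50.6
mid_lens top (array([ 0.5903, -0.1715]), 274, 312)
mid_lens scene (array([ 0.586, -0.174]), 529, 520)
low_lens top None
low_lens scene (array([ 0.5913, -0.2582]), 537, 545)
```

```bash
python3 -m jog '0.6 0 30 0 0 0 72;0 0 40 0 0 0 72;0 0 22 0 0 0 72;0 0 8 0 0 0 72;0 0 0 0 0 0 72;0 0 0 0 0 0 60;0 0 0 0 0 0 50;0 0 0 0 0 0 41;0 0 0 0 0 0 34;0 0 0 0 0 0 27;0 0 0 0 0 0 27;0 0 0 0 0 0 27'; python3 plan.py 387.3 -232.2 38 5.2
```

```text
time_s: 40.55
position: [0.3863, -0.2324, 0.0379]
tcp_rot: [[-0.092, 0.996, 0.002], [0.996, 0.092, -0.002], [-0.002, 0.002, -1.0]]
force: [3.4, 0.5, 4.6]
opening: 0.382
grasp_force: 30.0
pos [ 386.3 -232.4   37.9] yaw 5.3 tiltz [ 0.0018 -0.0016 -1.    ] turn az 0.0011 shift [ 0.1  1.  -0.1] t 40.55 F [3.4 0.5 4.6] open 33.2 j6 -50.6
```

```bash
python3 -m jog '0 0 -10 0 0 0 27;0 0 -30 0 0 0 27;0 0 -40 0 0 0 27;12 20 -10 0 0 0 27;22 36 0 0 0 0 27;26 43 0 0 0 0 27;26 43 0 0 0 0 27;22 36 10 0 0 0 27;12 20 20 0 0 0 27;5.8 9 25 0 0 0 27;0 0 20 0 0 0 27;0 0 0 0 0 0 27'; python3 plan.py 580.8 -88.1 43 5.2
```

```text
time_s: 42.05
position: [0.5772, -0.0864, 0.0507]
tcp_rot: [[-0.092, 0.996, -0.007], [0.996, 0.092, 0.002], [0.003, -0.007, -1.0]]
force: [0.2, 0.4, -2.3]
opening: 0.379
grasp_force: 30.0
pos [577.2 -86.4  50.7] yaw 5.3 tiltz [-0.0071  0.0022 -1.    ] turn az 0.0018 shift [-2.   3.4  7.6] t 42.05 F [ 0.2  0.4 -2.3] open 32.9 j6 -24.8
```

```bash
python3 -m jog '0 0 0 0 0 0 27;0 0 0 0 0 0 27'; python3 plan.py 580.8 -88.1 43 5.2
```

```text
time_s: 42.3
position: [0.5803, -0.0878, 0.0536]
tcp_rot: [[-0.092, 0.996, 0.001], [0.996, 0.092, -0.0], [-0.001, 0.001, -1.0]]
force: [-0.6, -0.0, -2.7]
opening: 0.379
grasp_force: 30.0
pos [580.3 -87.8  53.6] yaw 5.3 tiltz [ 1.2e-03 -5.0e-04 -1.0e+00] turn az 0.0009 shift [-0.3  0.4 10.6] t 42.3 F [-0.6 -0.  -2.7] open 33.0 j6 -24.8
```

```bash
python3 -m jog '0 0 6 0 0 0 27;0 0 3 0 0 0 27;0 0 1 0 0 0 27;0 0 0 0 0 0 27;0 0 0 0 0 0 27'; python3 plan.py 580.8 -88.1 42 5.2
```

```text
time_s: 42.92
position: [0.5801, -0.0874, 0.0426]
tcp_rot: [[-0.092, 0.996, 0.0], [0.996, 0.092, -0.0], [-0.0, 0.0, -1.0]]
force: [0.9, 0.1, -2.1]
opening: 0.376
grasp_force: 30.0
pos [580.1 -87.4  42.6] yaw 5.3 tiltz [ 1.e-04 -0.e+00 -1.e+00] turn az 0.0013 shift [-0.7  0.6  0.6] t 42.925 F [ 0.9  0.1 -2.1] open 32.7 j6 -24.8
```

```bash
python3 -m jog '-0.7 0.6 0 0 0 0 27;0 0 0.4 0 0 0 27;0 0 0.4 0 0 0 27;0 0 0 0 0 0 27'; python3 plan.py 580.8 -88.1 42 5.2; python3 -m jog '0 0 0.2 0 0 0 27;0 0 0 0 0 0 32;0 0 0 0 0 0 37;0 0 0 0 0 0 45;0 0 0 0 0 0 58;0 0 0 0 0 0 72;0 0 0 0 0 0 72;0 0 -15 0 0 0 72;0 0 -40 0 0 0 72;0 0 -40 0 0 0 72;0 0 -30 0 0 0 72;0 0 0 0 0 0 72'; python3 plan.py 350 -400 200 5.2
```

```text
time_s: 43.42
position: [0.5808, -0.0881, 0.0419]
tcp_rot: [[-0.092, 0.996, 0.0], [0.996, 0.092, -0.0], [-0.0, 0.0, -1.0]]
force: [-1.0, 0.5, 0.6]
opening: 0.385
grasp_force: 30.0
pos [580.8 -88.1  41.9] yaw 5.3 tiltz [ 3.e-04 -1.e-04 -1.e+00] turn az 0.0013 shift [ 0.  -0.  -0.1] t 43.425 F [-1.   0.5  0.6] open 33.5 j6 -24.8
time_s: 44.92
position: [0.5826, -0.0887, 0.1701]
tcp_rot: [[-0.092, 0.996, 0.007], [0.996, 0.092, -0.002], [-0.003, 0.007, -1.0]]
force: [0.2, 0.7, 0.3]
opening: 0.83
grasp_force: 0.0
pos [582.6 -88.7 170.1] yaw 5.3 tiltz [ 0.007  -0.0025 -1.    ] turn az 0.0014 shift [-289.1 -259.7  -30.7] t 44.925 F [0.2 0.7 0.3] open 72.2 j6 -24.8
```

Now move clear and verify.

```bash
python3 -m jog '-20 -18 -5 0 0 0 72;-32 -29 -5 0 0 0 72;-34 -30 -5 0 0 0 72;-34 -30 -5 0 0 0 72;-34 -30 -5 0 0 0 72;-34 -30 -5 0 0 0 72;-34 -30 0 0 0 0 72;-34 -30 0 0 0 0 72;-25 -22 0 0 0 0 72;0 0 0 0 0 0 72'
python3 - <<'E'
from m import *
C={k:shot(k,k+"9") for k in("top","scene")}
show("tall_lens",(.581,-.088),.004,C=C);show("mid_lens",(.588,-.173),.004,C=C);show("low_lens",(.595,-.258),.004,C=C);show("flat",(.596,.143),.044,C=C)
for n,x in dict(bottle=(.447,.003),case=(.419,-.113),collar=(.488,.391)).items(): show(n,x,C=C)
im=[]
M=[((.5965,-.2572),(.5932,-.2588),"low_lens"),((.5895,-.1725),(.5863,-.1738),"mid_lens"),((.5824,-.0877),(.5793,-.0888),"tall_lens")]
for i,(k,(u,v)) in enumerate(dict(top=(410,138),scene=(238,265)).items()):
    c=C[k]; s=5; w,h=(70,27) if k=="top" else(80,48)
    a=cv2.resize(c["color"][v-h:v+h,u-w:u+w],None,fx=s,fy=s,interpolation=cv2.INTER_CUBIC)
    for m in M:
        for col,P in (((255,0,0),pts(m[2])),):
            hh=hull(c,P+np.r_[m[i],.004]); cv2.polylines(a,[((hh-[u-w,v-h]+.5)*s).astype(np.int32)],True,col,1)
            zt,rt=D[m[2]][-1]; t=np.linspace(0,6.3,40); Q=np.c_[rt*np.cos(t),rt*np.sin(t),0*t+zt]/1e3+np.r_[m[i],.004]
            uv=np.array([proj(c,q) for q in Q]); cv2.polylines(a,[((uv-[u-w,v-h]+.5)*s).astype(np.int32)],True,(0,255,0),1)
    im.append(cv2.copyMakeBorder(a,0,0,0,800-a.shape[1],cv2.BORDER_CONSTANT))
o=np.vstack(im); cv2.imwrite("pics/v.png",cv2.resize(o,(int(800*590/o.shape[0]) if o.shape[0]>590 else 800,min(590,o.shape[0])))[...,::-1])
E
```

```text
time_s: 46.18
position: [0.3571, -0.3923, 0.1957]
tcp_rot: [[-0.088, 0.996, -0.001], [0.996, 0.088, 0.001], [0.001, -0.001, -1.0]]
force: [-0.2, 0.9, 0.1]
opening: 0.83
grasp_force: 0.0
tall_lens top (array([ 0.5812, -0.0883]), 244, 264)
tall_lens scene (array([ 0.5783, -0.0888]), 553, 537)
mid_lens top (array([ 0.5888, -0.173 ]), 316, 312)
mid_lens scene (array([ 0.5854, -0.173 ]), 481, 519)
low_lens top (array([ 0.5966, -0.2576]), 348, 373)
low_lens scene (array([ 0.5913, -0.2583]), 523, 545)
flat top (array([0.5994, 0.1435]), 403, 393)
flat scene (array([0.5944, 0.1445]), 406, 449)
bottle top (array([0.4476, 0.003 ]), 164, 190)
bottle scene (array([0.4479, 0.0027]), 329, 393)
case top (array([ 0.4196, -0.1128]), 432, 436)
case scene (array([ 0.4161, -0.1134]), 446, 468)
collar top (array([0.4872, 0.391 ]), 209, 262)
collar scene (array([0.4849, 0.3913]), 193, 203)
```

View pics/v.png

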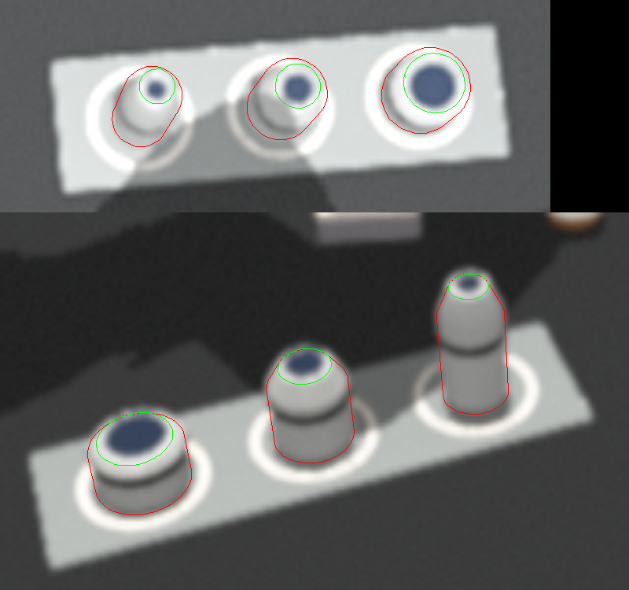

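View pics/scene9.png

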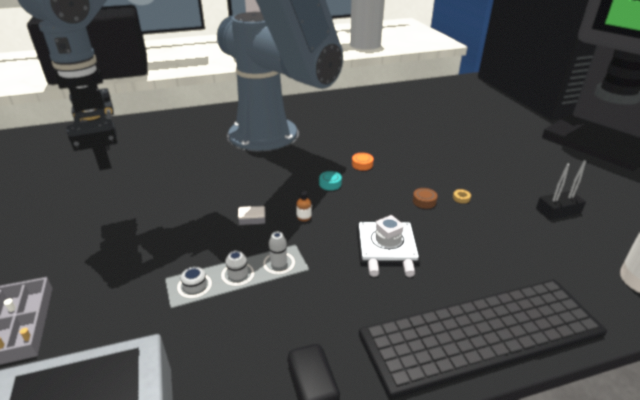

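The lens outlines match the ideal centred ones to within about 1 mm: low (194,282), mid (237,266) and tall (278,250) in the scene view, with the tall one nearest the stage. The riser and flat stand centred on the stage at (388,232), and the bystanders have not moved.

```bash
python3 -c "
from rig import *
print(hand_in())"
```

```text
the job is handed in; nothing more can be done
None
```

The job is handed in: the riser and flat are centred on the stage, the lenses stand tall, mid, low from the stage end, all within about 1 mm by the cameras, and the bottle, case and ring are undisturbed, at about 46 s of the 109 s limit.

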